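# Weigh the specimen tray from the middle of the stack

## Robot

A 7-joint arm with a two-finger parallel gripper is mounted at the origin on a cart in front of the work surface, level with it; the furniture and walls round the work are solid. World frame = base frame: x ahead of the robot, y to its left, z up, the work surface at z = 0. Lengths are in m, angles in rad, forces in N, time in s.
With the tool pointing down it reaches from about 0.425 to 0.925 m from the base axis. Payload 6.8 kg.
Tool frame: the origin (TCP) lies on the front face of the gripper's body, between the roots of the fingers; the fingertips stand 73 mm ahead of it and the grasp point (between the pads) lies 54 mm ahead of it (env.nose_length is the distance from the TCP to the fingertips, in m); z points along the fingers, y is the direction in which the jaws open and shut (so a half turn about z gives the same grasp; the last joint's range is limited). The gripper opens to 85 mm and grips with 20 to 120 N. Pads are 22 mm wide; open, the fingers measure 114 mm over their backs; the gripper's body (76 mm by 85 mm) begins 54 mm behind the grasp point. The pads swing forward as they close: fully open they stand 13 mm farther back than shut.
Start: joints at [1.06, 0.477, 0.022, 1.555, -0.011, 1.109, -0.083], TCP at [0.265, -0.621, 0.304] pointing down, gripper open.
Joint ranges: [-2.96, 2.96], [-0.34, 2.1], [-1.41, 1.46], [0.24, 2.44], [-1.37, 4.51], [0.17, 1.92], [-2.96, 2.96]. Speed limits (rad/s): [2.39, 2.39, 3.14, 3.14, 3.14, 3.14, 3.14].

## Interface

Orientations are given as a unit quaternion [w, x, y, z].
In Python, from cell import env, kin, camera, calibration, job gives the robot as it stands. The module is installed in compiled form; this text tells all that it offers. Calls block until the motion is done:
- env.reach(position, orientation): joint-space move of the TCP to a pose.
- env.movel(position, velocity=0.15, rot=None, stop_force=None): straight line of the TCP; rot=None keeps the orientation; velocity is the mean speed in m/s. With stop_force (N) it stops when the force on the tool has changed by that much, and returns True; else False.
- env.goto_joints(angles): joint-space move.
- env.grip(opening, f_grip=None): finger opening in m; f_grip is the grip in N (None keeps the last); returns when the fingers have stopped.
- env.dwell(seconds).
- kin.inverse_kinematics(position, orientation): joint angles nearest the present ones, or None.
- env.get_state(): the state.
- camera(name): name is "scene" or "top" or "wrist"; returns (picture, depth): 480x640x3 uint8, blue, green, red; 480x640 float32, m along the optical axis (not along the pixel's ray), 0 where there is no reading.
- calibration(name): a dict with "fx", "fy", "cx", "cy" (pixels), "k1" (the pictures are not rectified: a ray, as slopes to the right and down, at radius r is drawn at 1 + k1 r^2 times it, then the intrinsics apply), "rvec" (rotation vector, rad) and "tvec" (3), from world to camera coordinates, as OpenCV has them. Camera axes: x right, y down, z forward; pixel columns grow to the right and rows downward; lengths in m; the calibration is good to about 2 mm. A picture is of the moment at which its call begins: read the wrist's pose just before it. calibration takes no time and is no camera call; for the wrist camera it gives the pose at the moment of the call.
A pose or a line that the arm cannot do raises env.PlanningError and nothing moves.
- job.job_done(): hands the job in, once; it reports no verdict.
The state is a dict: "time": time; "qpos": joint angles; "joint_velocities": joint speeds; "joint_torque": joint torques, N m; "tcp_pos": TCP position; "orientation": TCP orientation; "force": force on the tool from outside, world axes, zero at the start; "torque": the same for the moment, N m; "opening": finger opening in m.
Only numpy, scipy, OpenCV 4.12 (cv2) and the standard library are available. Lean on these libraries where they do the work, as an engineer would, in place of code of your own. Each camera call takes 0.05 s, during which the arm holds its last target. There are 200 camera calls.

## Task

The blue specimen tray with the azurite, in the middle of the stack of three, has to be weighed. Lift off the white tray and set it down on the table, put the blue tray in the middle of the balance's pan, then restack the white tray squarely on the yellow tray, nested in its rim. Keep every stone in its tray, let the yellow tray stay where it is, and do not disturb the other things on the table.

Things in the scene. Friction and masses are not known exactly. Their poses are not given: they have to be found in the camera images.
- white_tray_mid (a point): White specimen tray, top of the stack; the silver-grey galena lies loose in it. Open box 86 mm long (x) x 56 wide (y) x 44 high, walls 3 mm, about 90 g. Point: tray centre, 22 mm above its underside. Its four tapered feet (5 mm high; 73 x 43 mm overall, 67 x 37 at the tips) drop inside the 80 x 50 mm opening of the tray below, so stacked centres are 39 mm apart in height.
- blue_tray_mid (a point): Blue specimen tray, middle of the stack, nested in the yellow one; the blue azurite lies loose in it. Open box 86 mm long (x) x 56 wide (y) x 44 high, walls 3 mm, about 90 g. Point: tray centre, 22 mm above its underside. Like the others it is gripped across the 56 mm width, near the rim: the walls of a tray below are flush with it.
- yellow_tray_mid (a point): Yellow specimen tray, bottom of the stack, standing on the table; the brown jasper lies loose in it. Open box 86 mm long (x) x 56 wide (y) x 44 high, walls 3 mm, about 90 g. Point: tray centre, 22 mm above its underside. Towards the balance (+y) the table is clear between the two from x = 0.34 to 0.46 m; behind the balance stands a fixed rail with clips on posts.
- jasper_mid (a point): Brown jasper stone, 26 x 30 x 18 mm, 25 g, loose in the yellow tray; point at its centre.
- azurite_mid (a point): Bright blue azurite stone, 26 x 32 x 18 mm, 35 g, loose in the blue tray; point at its centre.
- galena_rock_mid (a point): Silver-grey galena stone, 30 x 36 x 21 mm, 50 g, loose in the white tray; point at its centre.
- pan (a point): Centre of the top face of the balance's flat, round, rigid steel pan (112 mm across, 52 mm above the table). The balance is a fixed white and grey box 144 x 160 mm, with its low display (34 mm high) towards -x; the pan's centre lies 16 mm from the box's centre, along the balance's +x. Nothing of the balance is higher than the pan.
- tape_green: Bystander: roll of green tape, 52 mm across, 28 mm high, standing flat; origin at the centre of its underside.
- torch_yellow: Bystander: black torch with a yellow ring, 32 x 104 x 32 mm, lying; origin at its underside.
- glasses_red: Bystander: red safety glasses, 59 x 126 x 44 mm; origin at the underside.
- amethyst: Bystander: violet amethyst specimen, 58 x 80 x 42 mm; origin at the underside.
- charger: Bystander: black charger block, 42 x 62 x 30 mm; origin at the underside.
- lens_glass: Bystander: hand lens with a black handle, 62 x 148 x 9 mm, lying flat; origin at the underside.

How it is judged:
On the way, in this order (a step that is already met when the one before it is completed fails the run):
1. the white tray stands upright on the table, released (height (world z) of white_tray_mid between 0.016 and 0.027 m and angle between white_tray_mid's own z axis and vertical below 0.06 rad and linear speed of white_tray below 0.02 m/s and contact force between the fingers and white_tray below 0.2 N), for 0.2 s.
2. the blue tray stands in the middle of the balance pan, released (horizontal distance between blue_tray_mid and pan below 0.022 m and z of blue_tray_mid in the frame of pan between 0.017 and 0.026 m and angle between blue_tray_mid's own z axis and vertical below 0.06 rad and linear speed of blue_tray below 0.02 m/s and contact force between the fingers and blue_tray below 0.2 N), for 0.2 s.
At the end, for the whole second after the job is handed in: All at rest: blue tray upright on the pan, within 22 mm of its centre; white tray upright, nested on the yellow one (centres within 12 mm, parallel within 0.2 rad, either way round); yellow tray upright on the table, within 40 mm of its start; each stone in its own tray (horizontal distance between blue_tray_mid and pan below 0.022 m and z of blue_tray_mid in the frame of pan between 0.017 and 0.026 m and angle between each of blue_tray_mid, white_tray_mid, yellow_tray_mid's own z axis and vertical below 0.06 rad and linear speed of each of blue_tray, white_tray below 0.02 m/s and z of white_tray_mid in the frame of yellow_tray_mid between 0.034 and 0.042 m and horizontal distance between white_tray_mid and yellow_tray_mid below 0.012 m and angle between the x axis of white_tray_mid and the x axis of yellow_tray_mid, either way round below 0.2 rad and height (world z) of yellow_tray_mid between 0.016 and 0.027 m and distance of yellow_tray_mid from where it was at the start of the episode below 0.04 m and distance between galena_rock_mid and white_tray_mid below 0.036 m and distance between azurite_mid and blue_tray_mid below 0.036 m and distance between jasper_mid and yellow_tray_mid below 0.036 m); the robot touches nothing.
It fails at once if another thing on the table was moved by more than 25 mm (distance of any of tape_green, torch_yellow, glasses_red, amethyst, charger, lens_glass from where it was at the start of the episode above 0.025 m).
It also fails if it takes over 64 s, if anything falls off the work surface, if the arm or the gripper's body presses on something with over 40 N, if the wrist force passes 120 N, or if a joint passes its speed limit or range.

## Working session

There is one attempt and no reset: what is moved stays moved. The work goes in short steps, each a Python script; the robot and the scene stay as the last script left them, time stands still between calls to the robot, and variables do not carry over. Pictures are saved under pics/ and viewed, about 8 in all and at most 12, crops included, and the job is handed in when it is done.

```bash
mkdir -p pics
cat > h.py <<'E'
import numpy as np, cv2
from cell import env, kin, camera, calibration, job
def cal(n):
    c=calibration(n); R=cv2.Rodrigues(np.array(c["rvec"],float))[0]; t=np.array(c["tvec"],float).ravel()
    K=np.array([[c["fx"],0,c["cx"]],[0,c["fy"],c["cy"]],[0,0,1.]])
    return c,K,R,t
def slopes(c,uv):
    uv=np.atleast_2d(np.asarray(uv,float)); d=np.c_[(uv[:,0]-c["cx"])/c["fx"],(uv[:,1]-c["cy"])/c["fy"]]
    s=d.copy()
    for _ in range(20): s=d/(1+c["k1"]*(s**2).sum(1,keepdims=True))
    return s
def onplane(C,uv,z):
    c,K,R,t=C; s=slopes(c,uv); r=np.c_[s,np.ones(len(s))]@R; o=-R.T@t
    return o+r*((z-o[2])/r[:,2])[:,None]
def cloud(C,depth,mask=None):
    c,K,R,t=C; m=depth>0
    if mask is not None: m&=mask
    v,u=np.nonzero(m); s=slopes(c,np.c_[u,v]); Z=depth[v,u][:,None]
    return (np.c_[s,np.ones(len(s))]*Z-t)@R,u,v
def proj(C,P):
    c,K,R,t=C; return cv2.projectPoints(np.atleast_2d(np.array(P,float)),R,t,K,np.array([c["k1"],0,0,0,0.]))[0].reshape(-1,2)
def rect(P):
    r=cv2.minAreaRect((np.asarray(P)[:,:2]*1000).astype(np.float32)); b=cv2.boxPoints(r)
    e=[b[1]-b[0],b[2]-b[1]]; L=max(e,key=np.linalg.norm); a=np.arctan2(L[1],L[0])
    return np.array(r[0])/1000,sorted(r[1]),(a+np.pi/2)%np.pi-np.pi/2
E
python3 - <<'E'
from h import *
for n in("top","scene"):
    C=cal(n); p,d=camera(n); cv2.imwrite(f"pics/{n}0.png",p); np.savez(f"{n}0.npz",p=p,d=d)
    print(n,-C[2].T@C[3],C[0]["fx"],C[0]["k1"])
print(env.get_state())
E
```

```text
top [0.41633318 0.00191165 1.56085559] 454.4651938586132 -0.043544527773880036
scene [-0.33888841  0.50928423  1.3258422 ] 495.7387703420145 0.03894569219553094
{'time': 0.1, 'qpos': array([ 1.05987138,  0.47772167,  0.02235745,  1.55632318, -0.01153194,
        1.1092736 , -0.08311162]), 'joint_velocities': array([-0.00047614, -0.0013485 ,  0.00145601, -0.00316159, -0.0014365 ,
        0.00110575, -0.0009137 ]), 'joint_torque': array([ 5.15262174e-03, -5.97756529e+01,  1.61443133e+00, -2.81953561e+01,
        1.29472141e-02,  4.99814720e-03,  4.54316009e-06]), 'tcp_pos': array([ 0.26445564, -0.62060795,  0.30303268]), 'orientation': array([-7.72030779e-04,  9.79786542e-01,  2.00044231e-01, -2.05547943e-04]), 'force': array([-0.18485019, -0.22104616,  0.15573894]), 'torque': array([-0.03764445,  0.00879206, -0.0095846 ]), 'opening': 0.08542179164071058}
```

View pics/top0.png

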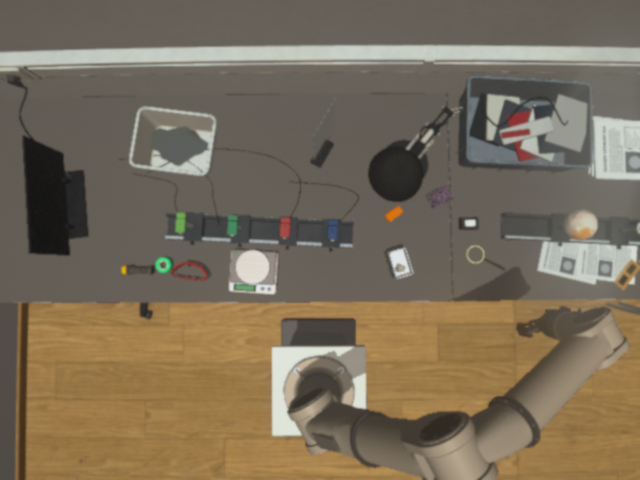

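View pics/scene0.png

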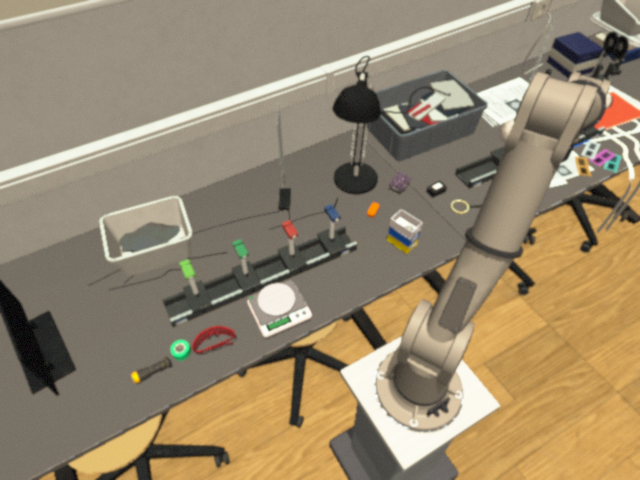

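Run:
```python
from h import *
for n in("top","scene"):
    C=cal(n); f=np.load(n+"0.npz"); P,u,v=cloud(C,f["d"])
    reg=lambda x0,x1,y0,y1,z0,z1:(P[:,0]>x0)&(P[:,0]<x1)&(P[:,1]>y0)&(P[:,1]<y1)&(P[:,2]>z0)&(P[:,2]<z1)
    m=reg(.25,.45,-.36,-.2,.08,.14); print(n,"stack",m.sum(),rect(P[m]),np.percentile(P[m][:,2],[5,50,95]))
    m=reg(.2,.45,.1,.35,.044,.065); print("pan",m.sum(),rect(P[m]),np.median(P[m][:,2]))
    m=reg(.2,.45,.1,.35,.02,.065); print("balance",m.sum(),rect(P[m]))
    m=reg(.3,.48,-.2,.12,.015,.5); print("clear?",m.sum(), P[m][:3])
    m=reg(.3,.65,-.4,.3,.03,.3)
    for y in np.arange(-.4,.3,.1):
        k=m&(abs(P[:,1]-y)<.05)&(P[:,0]>.42); print(round(y,2),k.sum(), P[k].min(0) if k.any() else "", P[k][:,2].max() if k.any() else "")
q=lambda a:np.array([0,np.cos(a/2),np.sin(a/2),0])
for p in [(.345,-.27),(.32,.225),(.335,.225),(.43,-.08),(.4,-.08)]:
    print(p,[[kin.inverse_kinematics([*p,z],q(a)) is not None for a in np.arange(-3,3.1,.5)] for z in(.15,.3)])
```

```text
top stack 401 (array([ 0.42251883, -0.26430096]), [58.751991271972656, 73.29898071289062], np.float32(0.2785275)) [0.0812963  0.09078376 0.12168202]
pan 767 (array([0.40794092, 0.21864487]), [83.05852508544922, 143.9770965576172], np.float32(1.5670449)) 0.051277893281746804
balance 1642 (array([0.39095071, 0.2195585 ]), [117.88744354248047, 162.2546844482422], np.float32(1.5672508))
clear? 14 [[0.47879426 0.1063241  0.05146569]
 [0.47916023 0.10361351 0.04227152]
 [0.47938385 0.10063996 0.0365144 ]]
-0.4 33 [ 0.61988238 -0.3997585   0.03077181] 0.040817013850624036
-0.3 241 [ 0.42022824 -0.29402636  0.03081637] 0.1260209400460062
-0.2 143 [ 0.42054944 -0.24981341  0.03016963] 0.12798470074921764
-0.1 310 [ 0.48178804 -0.13155481  0.03001446] 0.19730568007916183
-0.0 518 [ 0.47145049 -0.04992976  0.03001962] 0.20111536075032546
0.1 719 [0.42260648 0.05006826 0.03021957] 0.19680139177797704
0.2 905 [0.42262341 0.15005614 0.03008028] 0.19416850226833895
scene stack 432 (array([ 0.42043448, -0.26447675]), [64.18392944335938, 75.64148712158203], np.float32(0.30506563)) [0.08408061 0.10296
[... 1017 characters left out ...]
(0.32, 0.225) [[True, True, True, True, True, True, True, True, True, True, True, True, True], [True, True, True, True, True, True, True, True, True, True, True, True, True]]
(0.335, 0.225) [[True, True, True, True, True, True, True, True, True, True, True, True, True], [True, True, True, True, True, True, True, True, True, True, True, True, True]]
(0.43, -0.08) [[True, True, True, True, True, True, True, True, True, True, True, True, True], [True, True, True, True, True, True, True, True, True, True, True, True, True]]
(0.4, -0.08) [[True, True, True, True, True, True, True, True, True, True, True, True, True], [True, True, True, False, True, True, True, True, True, True, True, True, True]]
```

```bash
cat >> h.py <<'E'
q=lambda a:np.array([0,np.cos(a/2),np.sin(a/2),0])
def S():
    s=env.get_state(); print("t=%.2f"%s["time"],"tcp",np.round(s["tcp_pos"],4),"F",np.round(s["force"],1),"op %.4f"%s["opening"]); return s
def snap(n,f):
    C=cal(n); p,d=camera(n); cv2.imwrite(f"pics/{f}.png",p); np.savez(f+".npz",p=p,d=d,rvec=C[2],t=C[3]); return C,p,d
E
python3 - <<'E'
from h import *
for n in("top","scene"):
    C=cal(n); f=np.load(n+"0.npz"); P,u,v=cloud(C,f["d"])
    reg=lambda x0,x1,y0,y1,z0,z1:(P[:,0]>x0)&(P[:,0]<x1)&(P[:,1]>y0)&(P[:,1]<y1)&(P[:,2]>z0)&(P[:,2]<z1)
    m=reg(.3,.52,-.36,-.16,.11,.14); print(n,"stack",m.sum(),rect(P[m]))
    m=reg(.2,.458,.1,.35,.046,.06); print("pan",m.sum(),rect(P[m]))
env.reach([.415,-.265,.38],q(.28)); S()
C,p,d=snap("wrist","w1"); print(-C[2].T@C[3]); P,u,v=cloud(C,d)
print(np.percentile(P[:,2],[1,50,99]))
m=(P[:,2]>.112)&(P[:,2]<.135)&(np.hypot(P[:,0]-.42,P[:,1]+.265)<.08)
print(m.sum(),rect(P[m]),np.median(P[m][:,2]))
E
```

```text
top stack 118 (array([ 0.43027463, -0.26165237]), [58.48017501831055, 88.13203430175781], np.float32(0.29740226))
pan 753 (array([0.41127264, 0.21640044]), [89.69890594482422, 139.47402954101562], np.float32(1.5665537))
scene stack 212 (array([ 0.42770505, -0.26239334]), [61.60341262817383, 91.12623596191406], np.float32(0.2815379))
pan 837 (array([0.41329819, 0.21845874]), [96.69610595703125, 141.0759735107422], np.float32(1.4566299))
t=1.57 tcp [ 0.4146 -0.2661  0.3798] F [-0.5 -0.1  0.5] op 0.0856
[ 0.48006304 -0.24873208  0.4487817 ]
[-0.74475833 -0.00082473  0.39730539]
1543 (array([ 0.42889032, -0.26352374]), [56.06489562988281, 86.8379898071289], np.float32(0.2863536)) 0.12046075907604047
```

View pics/w1.png

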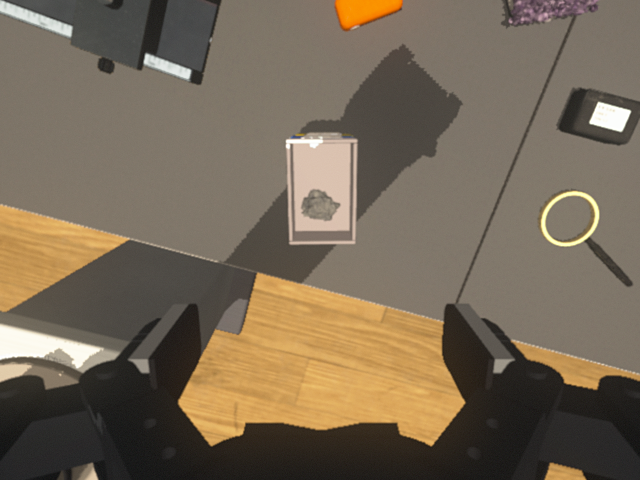

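Run:
```python
from h import *
P=np.vstack([cloud(cal(n),np.load(n+"0.npz")["d"])[0] for n in("top","scene")])
for y in np.arange(-.16,.36,.02):
    r=[]
    for z0,z1 in((.02,.06),(.06,.1),(.1,.15),(.15,.25)):
        m=(abs(P[:,1]-y)<.01)&(P[:,2]>z0)&(P[:,2]<z1)&(P[:,0]>.455)&(P[:,0]<.6); r.append("%.3f(%d)"%(P[m][:,0].min(),m.sum()) if m.any() else "-")
    print(round(y,2),*r)
# pick white
x,y,a=.4289,-.2635,.286
env.movel([x,y,.25],rot=q(a),velocity=.25)
zg=.122-.013+.054
print(env.movel([x,y,zg],velocity=.12,stop_force=8)); S()
env.grip(.05,35); S()
env.movel([x,y,zg+.03],velocity=.08); S()
snap("wrist","w2")
```

```text
-0.16 - - - -
-0.14 - - - -
-0.12 0.481(49) - - -
-0.1 0.482(109) - 0.599(1) 0.585(11)
-0.08 0.482(140) - - 0.565(14)
-0.06 0.479(190) 0.530(2) 0.526(5) 0.499(108)
-0.04 0.470(247) 0.520(41) 0.523(45) 0.496(279)
-0.02 0.482(354) - - 0.499(17)
-0.0 0.487(120) - - -
0.02 0.489(109) - - -
0.04 0.488(119) - - -
0.06 0.491(118) - - 0.600(1)
0.08 0.486(316) - - 0.512(70)
0.1 0.477(234) 0.530(45) 0.530(44) 0.505(275)
0.12 0.483(262) - - 0.508(85)
0.14 0.456(189) - - -
0.16 0.456(181) - - -
0.18 0.455(181) - - -
0.2 0.455(195) - - -
0.22 0.455(218) - - -
0.24 0.456(420) - - 0.517(77)
0.26 0.456(396) 0.538(57) 0.539(45) 0.513(273)
0.28 0.455(354) - - 0.515(77)
0.3 0.455(139) - - 0.550(17)
0.32 0.505(121) - 0.593(5) 0.570(14)
0.34 0.505(129) - - -
False
t=3.17 tcp [ 0.4295 -0.2638  0.1638] F [-0.7  0.7 -0.9] op 0.0853
t=3.54 tcp [ 0.4293 -0.2637  0.1638] F [-0.9  1.   6.3] op 0.0557
t=4.07 tcp [ 0.4288 -0.2635  0.193 ] F [-0.1 -0.6 -1.7] op 0.0552
```

View pics/w2.png

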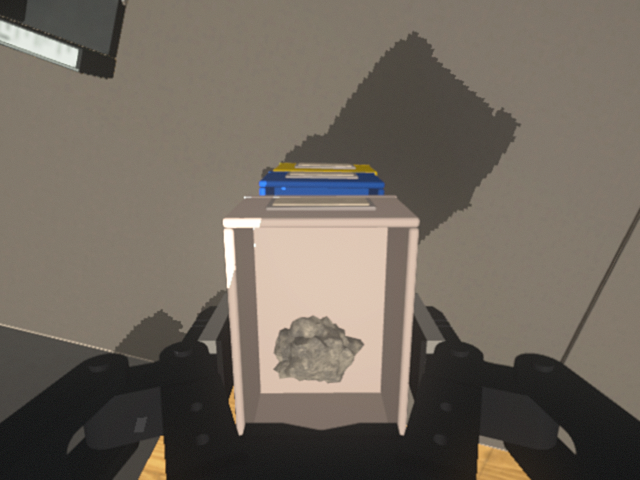

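Run:
```python
from h import *
a=.286; X,Y=.40,-.14
env.movel([.4289,-.2635,.215],velocity=.15)
env.movel([X,Y,.215],velocity=.15)
env.movel([X,Y,.10],velocity=.12); S()
print(env.movel([X,Y,.081],velocity=.04,stop_force=4)); S()
env.grip(.085); S()
env.movel([X,Y,.20],velocity=.2); env.dwell(.1); S()
snap("top","t2")
# look at pan
env.reach([.36,.215,.36],q(0.)); S()
C,p,d=snap("wrist","w3"); P,u,v=cloud(C,d)
m=(P[:,2]>.045)&(P[:,2]<.06)&(np.hypot(P[:,0]-.41,P[:,1]-.217)<.11); print(m.sum(),rect(P[m]),np.median(P[m][:,2]))
```

```text
t=6.52 tcp [ 0.4004 -0.1402  0.1005] F [-0.2 -0.1 -1.8] op 0.0558
True
t=6.92 tcp [ 0.4004 -0.1399  0.0854] F [-0.4 -0.2  5.3] op 0.0553
t=7.33 tcp [ 0.3998 -0.1401  0.0853] F [ 0.5 -0.5  0.6] op 0.0852
t=8.16 tcp [ 0.3991 -0.1398  0.1987] F [ 0.1 -0.5  0.1] op 0.0850
t=9.67 tcp [0.3604 0.2139 0.3593] F [-0.7 -0.5 -0.2] op 0.0849
13840 (array([0.44205237, 0.21943945]), [111.28044891357422, 155.5234375], np.float32(0.10637915)) 0.05089396676636876
```

View pics/w3.png

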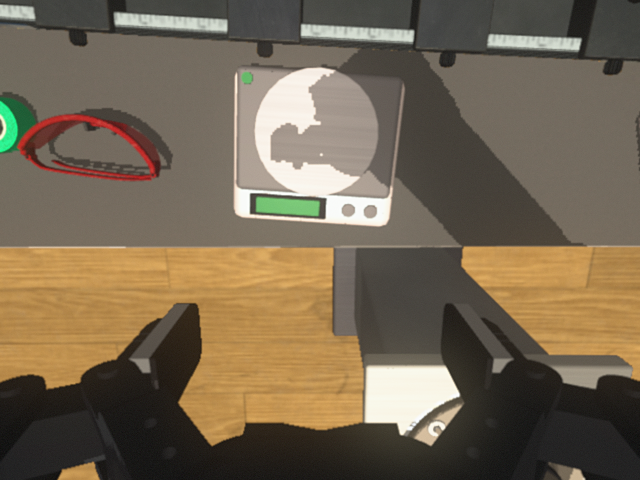

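Run:
```python
from h import *
C=cal("wrist"); f=np.load("w3.npz"); d=f["d"]; P,u,v=cloud(C,d)
b=np.array([[254,131],[379,131],[316,67],[316,194],[316,131]]); print(onplane(C,b,.052))
M=np.zeros((480,640),np.uint8); k=(P[:,2]>.0465)&(P[:,2]<.058); M[v[k],u[k]]=255
M=cv2.morphologyEx(M,cv2.MORPH_OPEN,np.ones((3,3)))
n,l,s,c=cv2.connectedComponentsWithStats(M); i=l[131,316]; print(s[i],c[i])
ct=max(cv2.findContours((l==i).astype(np.uint8),0,1)[0],key=len)[:,0]
h=onplane(C,cv2.convexHull(ct)[:,0],.052)[:,:2]; A=np.c_[2*h,np.ones(len(h))]
w=np.linalg.lstsq(A,(h**2).sum(1),rcond=None)[0]; print("circ",w[:2],np.sqrt(w[2]+w[0]**2+w[1]**2))
# white tray & stack seen from top
C=cal("top"); P,u,v=cloud(C,np.load("t2.npz")["d"])
for z0,z1,c0,r in((.035,.055,(.4,-.14),.07),(.072,.095,(.429,-.2635),.07)):
    m=(P[:,2]>z0)&(P[:,2]<z1)&(np.hypot(P[:,0]-c0[0],P[:,1]-c0[1])<r); print(m.sum(),rect(P[m]))
```

```text
[[0.42319958 0.27205377 0.052     ]
 [0.42304415 0.16027956 0.052     ]
 [0.47603377 0.2163612  0.052     ]
 [0.36643729 0.21689368 0.052     ]
 [0.42316153 0.21661995 0.052     ]]
[  254    67   124   129 12458] [315.74538449 131.16479371]
circ [0.42060984 0.21683682] 0.05547857067578354
20 (array([ 0.42783301, -0.10862863]), [21.468862533569336, 40.631561279296875], np.float32(-0.44953024))
74 (array([ 0.43195258, -0.26223557]), [56.85603713989258, 86.62811279296875], np.float32(0.29720247))
```

Run:
```python
from h import *
env.reach([.415,-.245,.35],q(.286)); S()
C,p,d=snap("wrist","w4"); P,u,v=cloud(C,d)
m=(P[:,2]>.072)&(P[:,2]<.095)&(np.hypot(P[:,0]-.429,P[:,1]+.2635)<.07); r=rect(P[m]); print(m.sum(),r,np.median(P[m][:,2]))
m=(P[:,2]>.035)&(P[:,2]<.055)&(np.hypot(P[:,0]-.4,P[:,1]+.14)<.065); print("white",m.sum(),rect(P[m]),np.median(P[m][:,2]))
(x,y),_,a=r
if not(abs(a-.286)<.05 and np.hypot(x-.429,y+.2635)<.006): raise SystemExit("check")
env.movel([x,y,.20],rot=q(a),velocity=.25)
zg=.083-.012+.054
print(env.movel([x,y,zg],velocity=.12,stop_force=8)); S()
env.grip(.05,35); S()
env.movel([x,y,zg+.03],velocity=.08); S()
snap("wrist","w5")
```

```text
t=11.41 tcp [ 0.4155 -0.2441  0.3499] F [ 0.7  1.1 -0.5] op 0.0851
1487 (array([ 0.43015143, -0.26378796]), [55.85246658325195, 87.03071594238281], np.float32(0.2819177)) 0.08151149259390325
white 1416 (array([ 0.40072116, -0.14100412]), [56.0240364074707, 86.18315887451172], np.float32(0.28461206)) 0.0423237829167409
False
t=12.99 tcp [ 0.4307 -0.2641  0.1258] F [0.2 1.3 0.6] op 0.0848
t=13.37 tcp [ 0.4306 -0.2639  0.1258] F [-1.   0.9  6.7] op 0.0556
t=13.89 tcp [ 0.4301 -0.2638  0.1552] F [ 0.4  0.6 -1.9] op 0.0554
```

View pics/w5.png

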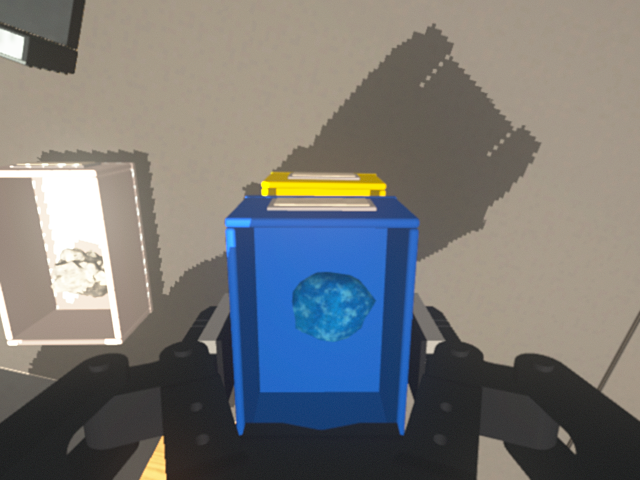

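Run:
```python
from h import *
s=S(); x,y=s["tcp_pos"][:2]; a=-1.0; X,Y=.4208,.2166
env.movel([.43,-.264,.29],velocity=.15)
env.movel([X,Y,.29],rot=q(a),velocity=.18); S()
env.movel([X,Y,.16],velocity=.12); S()
print(env.movel([X,Y,.134],velocity=.04,stop_force=4)); S()
env.grip(.085); S()
env.movel([X,Y,.30],velocity=.2); env.dwell(.1)
env.reach([.36,.215,.36],q(0.)); S()
C,p,d=snap("wrist","w6"); P,u,v=cloud(C,d)
m=(P[:,2]>.086)&(P[:,2]<.11)&(np.hypot(P[:,0]-X,P[:,1]-Y)<.07); print(m.sum(),rect(P[m]),np.median(P[m][:,2]))
```

```text
t=13.94 tcp [ 0.4299 -0.2636  0.1548] F [ 0.4 -0.8 -1.7] op 0.0549Traceback (most recent call last):
  File "<stdin>", line 4, in <module>
cell.PlanningError: the arm cannot follow that straight line within its joint ranges
```

Run:
```python
from h import *
print(np.round(S()["qpos"],2))
for z in(.24,.29):
  for x in(.40,.43,.46):
    for a in(.286,-.4,-1.0):
        r=[kin.inverse_kinematics([x,y,z],q(a)) for y in(-.26,-.13,0,.1,.217)]
        print(z,x,a,["-" if j is None else list(np.round(j,1)) for j in r])
```

```text
t=14.99 tcp [ 0.4295 -0.2637  0.289 ] F [-0.4 -0.6 -0.9] op 0.0553
[ 0.33  0.21  0.11  1.98 -0.03  0.95 -0.83]
0.24 0.4 0.286 [[np.float64(0.3), np.float64(0.2), np.float64(0.1), np.float64(2.1), np.float64(-0.0), np.float64(0.8), np.float64(-0.8)], [np.float64(0.1), np.float64(0.1), np.float64(0.0), np.float64(2.2), np.float64(-0.0), np.float64(0.8), np.float64(-1.1)], [np.float64(-0.1), np.float64(0.1), np.float64(-0.1), np.float64(2.2), np.float64(0.0), np.float64(0.8), np.float64(-1.5)], [np.float64(-0.2), np.float64(0.1), np.float64(-0.2), np.float64(2.2), np.float64(0.0), np.float64(0.8), np.float64(-1.7)], [np.float64(-0.3), np.float64(0.2), np.float64(-0.4), np.float64(2.1), np.float64(0.1), np.float64(0.8), np.float64(-2.0)]]
0.24 0.4 -0.4 [[np.float64(0.3), np.float64(0.2), np.float64(0.2), np.float64(2.1), np.float64(-0.1), np.float64(0.8), np.float64(-1.5)], [np.float64(0.1), np.float64(0.1), np.float64(0.1), np.float64(2.2), np.float64(-0.0), np.float64(0.8), np.float64(-1.8)], [np.float64(-0.1), np.float64(0.1), np.float64(-0.0), np.float64(2.2), np.float64(0.0), np.flo
[... 9726 characters left out ...]
loat64(1.9), np.float64(0.1), np.float64(1.0), np.float64(-2.6)]]
0.29 0.46 -1.0 [[np.float64(0.2), np.float64(0.3), np.float64(0.3), np.float64(1.9), np.float64(-0.1), np.float64(1.0), np.float64(-2.1)], [np.float64(-0.0), np.float64(0.2), np.float64(0.2), np.float64(2.0), np.float64(-0.0), np.float64(0.9), np.float64(-2.4)], [np.float64(-0.2), np.float64(0.1), np.float64(0.0), np.float64(2.1), np.float64(-0.0), np.float64(0.9), np.float64(-2.7)], [np.float64(-0.3), np.float64(0.2), np.float64(-0.1), np.float64(2.0), np.float64(0.0), np.float64(0.9), np.float64(-2.9)], [np.float64(-1.5), np.float64(0.5), np.float64(1.3), np.float64(2.0), np.float64(-0.6), np.float64(1.1), np.float64(-2.5)]]
```

Run:
```python
from h import *
a=-.4; X,Y=.4208,.2166
env.movel([X,Y,.29],rot=q(a),velocity=.18); S()
env.movel([X,Y,.16],velocity=.12); S()
print(env.movel([X,Y,.134],velocity=.04,stop_force=4)); S()
env.grip(.085); S()
env.movel([X,Y,.30],velocity=.2); env.dwell(.1)
env.reach([.36,.215,.36],q(0.)); S()
C,p,d=snap("wrist","w6"); P,u,v=cloud(C,d)
m=(P[:,2]>.086)&(P[:,2]<.11)&(np.hypot(P[:,0]-X,P[:,1]-Y)<.07); print(m.sum(),rect(P[m]),np.median(P[m][:,2]))
```

```text
t=17.81 tcp [0.4209 0.2161 0.29  ] F [ 0.2 -0.8 -1.5] op 0.0553
t=19.04 tcp [0.4212 0.2169 0.1606] F [ 0.3  0.3 -1.6] op 0.0556
True
t=19.57 tcp [0.4208 0.2167 0.1386] F [0.1 1.4 2.2] op 0.0554
t=19.98 tcp [0.4203 0.2161 0.1386] F [-0.5 -0.2  0.4] op 0.0848
t=21.48 tcp [0.3599 0.2149 0.3599] F [ 0.6  0.5 -1.1] op 0.0849
1626 (array([0.42061591, 0.21562085]), [56.527156829833984, 86.85647583007812], np.float32(-0.40608442)) 0.09450740168880797
```

View pics/w6.png

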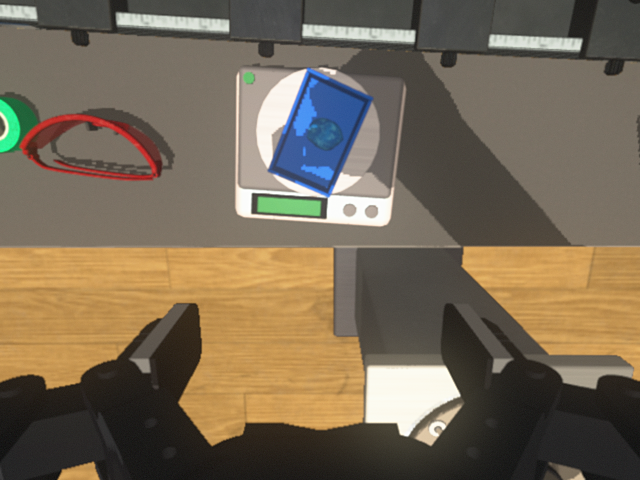

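Run:
```python
from h import *
env.reach([.40,-.21,.34],q(.286)); S()
C,p,d=snap("wrist","w7"); P,u,v=cloud(C,d); R=[]
for c in((.4005,-.1405),(.430,-.2637)):
    m=(P[:,2]>.035)&(P[:,2]<.055)&(np.hypot(P[:,0]-c[0],P[:,1]-c[1])<.062); r=rect(P[m]); print(m.sum(),r,np.median(P[m][:,2])); R.append(r)
(w,sw,aw),(Y,sy,ay)=R
if max(abs(sw[0]-56),abs(sy[0]-56),abs(sw[1]-86.5),abs(sy[1]-86.5))>2.5: raise SystemExit("check")
env.movel([*w,.20],rot=q(aw),velocity=.25)
print(env.movel([*w,.085],velocity=.12,stop_force=8)); S()
env.grip(.05,35); S()
env.movel([*w,.20],velocity=.12)
env.movel([*Y,.20],rot=q(ay),velocity=.12)
env.movel([*Y,.140],velocity=.1); env.dwell(.2); S()
snap("wrist","w8")
```

```text
t=23.11 tcp [ 0.4005 -0.2091  0.3397] F [ 1.1  0.2 -0.7] op 0.0852
1369 (array([ 0.40023053, -0.14080035]), [56.14509582519531, 85.46632385253906], np.float32(0.28694558)) 0.042510961708212724
1334 (array([ 0.43078247, -0.26527264]), [57.14863204956055, 86.07573699951172], np.float32(0.2638868)) 0.04250319158377361
False
t=25.04 tcp [ 0.4007 -0.141   0.0856] F [-0.3  0.5 -0.3] op 0.0851
t=25.42 tcp [ 0.4006 -0.1409  0.0856] F [-1.8  0.   6.5] op 0.0555
t=28.69 tcp [ 0.4312 -0.2655  0.1407] F [-0.5 -0.3 -1.8] op 0.0556
```

View pics/w8.png

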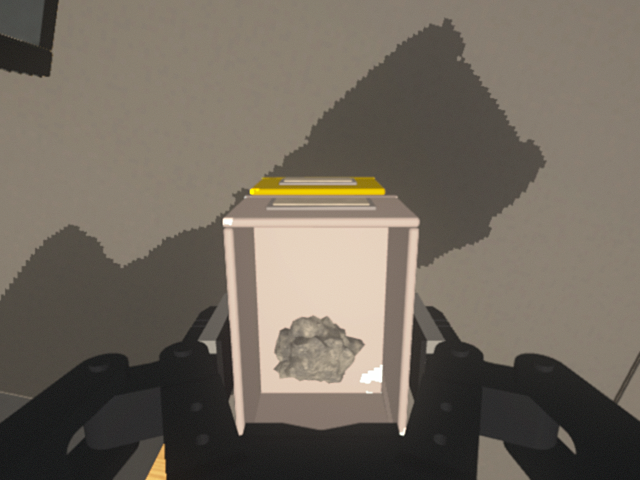

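Run:
```python
from h import *
X,Y=.43078-.0003,-.26527+.001
print(env.movel([X,Y,.120],velocity=.03,stop_force=4)); s=S()
if abs(s["tcp_pos"][2]-.1246)<.0025:
    env.grip(.085); S()
    env.movel([X,Y,.22],velocity=.15)
    env.reach([.40,-.245,.37],q(.264)); env.dwell(.1); S()
    C,p,d=snap("wrist","w9"); P,u,v=cloud(C,d)
    for z0,z1 in((.072,.095),(.02,.06)):
        m=(P[:,2]>z0)&(P[:,2]<z1)&(np.hypot(P[:,0]-.431,P[:,1]+.265)<.075); print(m.sum(),rect(P[m]),np.median(P[m][:,2]))
else: snap("wrist","w9")
```

```text
True
t=29.27 tcp [ 0.4305 -0.2645  0.1246] F [-0.2  0.7  5.3] op 0.0558
t=29.68 tcp [ 0.4299 -0.2641  0.1242] F [-0.5 -0.6  0.2] op 0.0848
t=31.23 tcp [ 0.3996 -0.2446  0.3682] F [ 0.2 -0.3 -0.9] op 0.0848
1274 (array([ 0.43064597, -0.26554318]), [55.60337829589844, 86.90877532958984], np.float32(0.26070893)) 0.08154199144581362
4356 (array([ 0.43187268, -0.26332855]), [53.295188903808594, 85.31591033935547], np.float32(0.26943564)) 0.04618250743429934
```

View pics/w9.png

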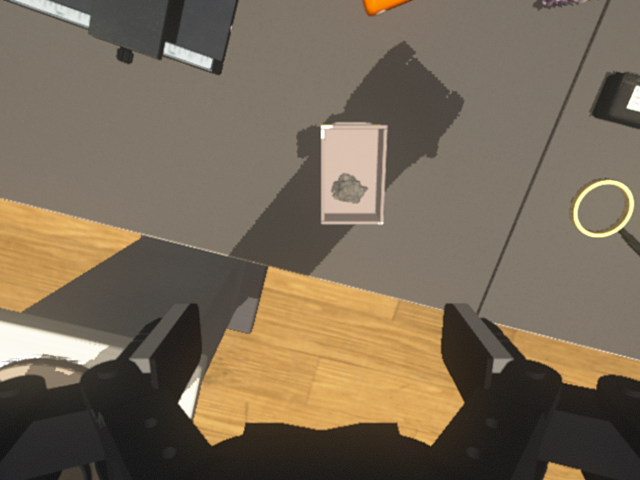

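```bash
python3 -c "
from h import *
job.job_done(); S()"
```

```text
the job is handed in; nothing more can be done
the job is handed in; nothing more can be done
```

The job is handed in, at about 31 s of the 64 s allowed. I set the white tray on the table, placed the blue tray on the balance pan, and restacked the white tray on the yellow one.

**Last checks (wrist camera):**
- **Blue tray:** it stands about 1 mm from the pan's measured centre with its rim at the expected height, and the azurite is inside.
- **White tray:** its rim reads 0.0815 m, the same as the blue tray's did when it was nested there, so it is seated. Its centre is within 1 mm of where I measured the yellow tray, and the two are parallel within 0.01 rad. The galena is inside.
- **Yellow tray:** its measured position is within about 2 mm of where the stack stood at the start. The jasper was not looked at separately; its tray was never gripped.
- **Robot:** it ended clear of everything, with the gripper open.
- **Bystanders:** I did not measure their positions again. No contact showed in the forces, and those in view in the last two pictures looked undisturbed.

**What failed or disagreed:**
- One straight move to the balance was refused because of the last joint's range. Nothing moved, and I changed the tray's angle on the pan from -1.0 to -0.4 rad.
- Before the final lowering, the picture suggested the white tray was 1–2 mm off to one side of the yellow, which disagreed with the depth measurement. I shifted it 1 mm, and it seated at the expected height.

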